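Smooth the joint of a terracotta panel

TASK

Open the lid of the wooden tool case until it rests back on its stop, and take out the ball-tipped stylus. With the stylus slanting steeply enough to clear the ridges, run its ball lightly and slowly, at about 2 to 3 cm per second, along the bottom of the bent joint between the two ridges of the terracotta panel, all the way from the rosette to the open end. Then lay the stylus back on its two rests in the case, leaving the lid open and the other things where they stand.

Things in the scene. Friction and masses are not known exactly. Their poses are not given: they have to be found in the camera images.
- lid (a joint): Hinge of the case's lid (rad): 0 shut, grows as it is raised, 1.70 on its stop (leaning 7 degrees past upright, away from the case's front). Board 178 x 144 x 10 mm, about 0.35 kg, turns freely; let go, it falls shut below about 1.4 and back on to the stop above about 1.55.
- case: Brown wooden tool case with brass corners, fixed to the table: 178 (x) x 144 (y) x 60 mm high without its lid, walls 7 mm, inner floor 8 mm above the table. Origin: centre of its underside; z up; -x is its front (towards the robot); the lid's hinge lies along its far (+x) top edge.
- rests (a point): In the case, the place of the stylus handle's centre, 40 mm above the table, midway between two wooden rests, each 8 mm thick, which stand 84 mm apart along the case's x (76 mm clear between them). The handle lies on their tops, 33 mm above the table, between two prongs per rest, 24 mm apart and 12 mm high. Axes as the case's.
- lid_hinge (a point): Point on the lid's hinge axis, in the middle of the case's far top edge, 60 mm above the table. The axis is parallel to the case's y.
- lid_bar (a point): Middle of the lid's handle: a dark round steel bar, 10 mm thick, 90 mm long, parallel to the hinge, on two end legs 42 mm above the lid's upper face (112 mm above the table when shut), 168 mm from the hinge along the lid, 10 mm in from its free edge. Can be pinched from above; it turns between the fingers as the lid rises.
- stylus: Smoothing stylus: square pale wooden handle 100 x 14 x 14 mm (long in x), a straight steel shank 5 mm thick and a steel ball at its end; 148 mm long, 50 g, loose. Origin: centre of the handle, on its axis; -x points to the ball tip. At the start it lies level on the two rests in the shut case, tip to the case's front.
- stylus_tip (a point): Centre of the stylus's ball (8 mm diameter), on the stylus's axis, 94 mm from the handle's centre.
- panel: Terracotta relief panel, 150 (x) x 190 (y) x 24 mm, on a plywood bat 170 x 206 x 16 mm, fixed. Origin: centre of the bat's underside, z up; the panel's face is 40 mm above it. A bent joint with a thin dark line crosses it: a flat bottom level with the face, 10 mm wide, between two rounded ridges 5 mm high and 10 mm wide, crests 20 mm apart.
- rosette (a point): Centre, at face height, of the round rosette (24 mm wide, 6 mm high) that closes the joint at its first end, 17 mm before seam_0; the other end is open. In the joint the stylus's shank clears the ridges only when inclined over about 25 degrees from level.
- seam_0 (a point): Point on the middle of the joint's bottom: start of the joint, next to the rosette. The joint runs in straight stretches seam_0 - seam_2 - seam_4 - seam_6, the points 21 to 30 mm apart. With the ball on the bottom its centre is 4 mm above this point.
- seam_1 (a point): Point on the middle of the joint's bottom: halfway to the first bend. The joint runs in straight stretches seam_0 - seam_2 - seam_4 - seam_6, the points 21 to 30 mm apart. With the ball on the bottom its centre is 4 mm above this point.
- seam_2 (a point): Point on the middle of the joint's bottom: first bend. The joint runs in straight stretches seam_0 - seam_2 - seam_4 - seam_6, the points 21 to 30 mm apart. With the ball on the bottom its centre is 4 mm above this point.
- seam_3 (a point): Point on the middle of the joint's bottom: middle of the slanting stretch. The joint runs in straight stretches seam_0 - seam_2 - seam_4 - seam_6, the points 21 to 30 mm apart. With the ball on the bottom its centre is 4 mm above this point.
- seam_4 (a point): Point on the middle of the joint's bottom: second bend. The joint runs in straight stretches seam_0 - seam_2 - seam_4 - seam_6, the points 21 to 30 mm apart. With the ball on the bottom its centre is 4 mm above this point.
- seam_5 (a point): Point on the middle of the joint's bottom: halfway from the second bend to the end. The joint runs in straight stretches seam_0 - seam_2 - seam_4 - seam_6, the points 21 to 30 mm apart. With the ball on the bottom its centre is 4 mm above this point.
- seam_6 (a point): Point on the middle of the joint's bottom: end of the joint, at the open end. The joint runs in straight stretches seam_0 - seam_2 - seam_4 - seam_6, the points 21 to 30 mm apart. With the ball on the bottom its centre is 4 mm above this point.
- pony: Terracotta pony figurine, 70 mm high, loose, between case and panel, a bystander. Origin: centre of its underside.
- small_bowl: Small blue bowl, 68 mm wide, 36 mm high, loose, between case and panel, a bystander. Origin: centre of its underside.
- bowl_a: White bowl, 150 mm wide, 70 mm high, loose bystander at the left. Origin: centre of its underside.
- bowl_b: Terracotta bowl, 170 mm wide, 75 mm high, loose bystander at the right. Origin: centre of its underside.
- brush: Dark wooden-handled brush lying on the table at the left, about 200 mm long, loose bystander. Origin: on its underside near its middle.
- jar: White jar, 70 mm wide, 85 mm high, loose bystander at the right. Origin: centre of its underside.
- horse_big: White horse figurine, 130 mm high, loose bystander at the left. Origin: centre of its underside.

How it is judged (in metres and radians):
On the way, in this order (a step that is already met when the one before it is completed fails the run):
1. the lid is open to its stop (value of joint lid above 1.63 rad), for 0.2 s.
2. the stylus is lifted out of the case (z of stylus in the frame of case above 0.085 m), for 0.1 s.
3. the ball tip is down in the joint, between the ridges, at point seam_0 (within 8 mm across, its centre at most 7.5 mm above the bottom) with the stylus slanting 20 to 70 degrees from vertical (horizontal distance between stylus_tip and seam_0 below 0.008 m and z of stylus_tip in the frame of panel below 0.0475 m and angle between stylus's own x axis and vertical between 0.35 and 1.22 rad), for 0.05 s.
4. the ball tip is down in the joint, between the ridges, at point seam_1 (within 8 mm across, its centre at most 7.5 mm above the bottom) with the stylus slanting 20 to 70 degrees from vertical (horizontal distance between stylus_tip and seam_1 below 0.008 m and z of stylus_tip in the frame of panel below 0.0475 m and angle between stylus's own x axis and vertical between 0.35 and 1.22 rad), for 0.05 s.
5. the ball tip is down in the joint, between the ridges, at point seam_2 (within 8 mm across, its centre at most 7.5 mm above the bottom) with the stylus slanting 20 to 70 degrees from vertical (horizontal distance between stylus_tip and seam_2 below 0.008 m and z of stylus_tip in the frame of panel below 0.0475 m and angle between stylus's own x axis and vertical between 0.35 and 1.22 rad), for 0.05 s.
6. the ball tip is down in the joint, between the ridges, at point seam_3 (within 8 mm across, its centre at most 7.5 mm above the bottom) with the stylus slanting 20 to 70 degrees from vertical (horizontal distance between stylus_tip and seam_3 below 0.008 m and z of stylus_tip in the frame of panel below 0.0475 m and angle between stylus's own x axis and vertical between 0.35 and 1.22 rad), for 0.05 s.
7. the ball tip is down in the joint, between the ridges, at point seam_4 (within 8 mm across, its centre at most 7.5 mm above the bottom) with the stylus slanting 20 to 70 degrees from vertical (horizontal distance between stylus_tip and seam_4 below 0.008 m and z of stylus_tip in the frame of panel below 0.0475 m and angle between stylus's own x axis and vertical between 0.35 and 1.22 rad), for 0.05 s.
8. the ball tip is down in the joint, between the ridges, at point seam_5 (within 8 mm across, its centre at most 7.5 mm above the bottom) with the stylus slanting 20 to 70 degrees from vertical (horizontal distance between stylus_tip and seam_5 below 0.008 m and z of stylus_tip in the frame of panel below 0.0475 m and angle between stylus's own x axis and vertical between 0.35 and 1.22 rad), for 0.05 s.
9. the ball tip is down in the joint, between the ridges, at point seam_6 (within 8 mm across, its centre at most 7.5 mm above the bottom) with the stylus slanting 20 to 70 degrees from vertical (horizontal distance between stylus_tip and seam_6 below 0.008 m and z of stylus_tip in the frame of panel below 0.0475 m and angle between stylus's own x axis and vertical between 0.35 and 1.22 rad), for 0.05 s.
At the end, for the whole second after the job is handed in: The lid is on its stop (over 1.63 rad); the stylus lies at rest on its two rests in the case, handle's centre within 18 mm along and 9 mm across of its place at x = 23, y = 0 in the case's frame, 35 to 45 mm above the table, along the case within 0.15 rad (value of joint lid above 1.63 rad and x of stylus in the frame of case between 0.005 and 0.041 m and y of stylus in the frame of case between -0.009 and 0.009 m and z of stylus in the frame of case between 0.035 and 0.045 m and angle between the x axis of stylus and the x axis of case, either way round below 0.15 rad and linear speed of stylus below 0.02 m/s); the robot touches nothing.
It fails at once if the stylus moves faster than 0.08 m/s while its ball is down in the joint (z of stylus_tip in the frame of panel below 0.0475 m and x of stylus_tip in the frame of panel between -0.045 and 0.045 m and y of stylus_tip in the frame of panel between -0.08 and 0.08 m and linear speed of stylus above 0.08 m/s).
It fails at once if the stylus presses on the panel with more than 25 N (contact force between stylus and panel above 25 N).
It fails at once if a bystander (pony, small bowl, either big bowl, jar, brush or white horse) is moved more than 30 mm (distance of any of pony, small_bowl, bowl_a, bowl_b, brush, jar, horse_big from where it was at the start of the episode above 0.03 m).
It also fails if it takes over 72 s, if anything falls off the work surface, if the arm or the gripper's body presses on something with over 40 N, if the wrist force passes 120 N, or if a joint passes its speed limit or range.

ROBOT

A 6-joint arm with a two-finger parallel gripper is mounted at the origin on the work surface. World frame = base frame: x ahead of the robot, y to its left, z up, the work surface at z = 0. Lengths are in m, angles in degrees, forces in N, time in s.
With the tool pointing down it reaches from about 0.4 to 0.825 m from the base axis. Payload 7 kg.
Tool frame: the origin (TCP) lies midway between the tips of the shut fingers; the grasp point (between the pads) lies ctrl.grasp_offset behind it (ctrl.grasp_offset is the distance from the TCP to the grasp point, in m); z points along the fingers, y is the line along which they close (so a half turn about z gives the same grasp; the last joint's range is limited). The gripper opens to 88 mm and grips with 3 to 60 N. Pads are 19 mm wide; open, the fingers measure 130 mm over their backs; the gripper's body (78 mm by 193 mm) begins 47 mm behind the grasp point.
Start: joints at [-60.613, 20.546, 0.682, 0, -70.136, -16.507], TCP at [0.15, -0.658, 0.203] pointing down, gripper open.
Joint ranges: [-176.03, 176.03], [-82.01, 121.73], [-58.28, 71.71], [-173.87, 95.51], [-174.79, -0.11], [-173.66, 173.66]. Speed limits (degrees/s): [136.94, 136.94, 172.46, 180, 180, 180].

INTERFACE

Orientations are given as [roll, pitch, yaw] about the fixed x, y, z axes, in that order (R = Rz(yaw) Ry(pitch) Rx(roll)).
In Python, from plant import ctrl gives the robot as it stands. The module is installed in compiled form; this text tells all that it offers.
- The arm moves only by the tool send_rows, never from a script. Its argument "increments" is a list that holds one entry, the list of rows, each a list of 4 numbers: the shift along the world's x, y, z normalised to -1 to 1, where 1 is 0.2 m, then the turn about the world's z normalised to -1 to 1, where 1 is 1.5 rad. In form: [[[x, y, z, roll], ...]]. A call has 1 to 12 rows; each row is the pose to reach, as a shift and turn from the pose commanded when the call began; what a row does not reach only later rows make up. A row lasts 1/8 s, in which the tool goes at most 62.5 mm and 10.7 degrees, less where a joint would pass 70% of its speed; a pose out of reach is approached as far as the arm can. A call with a number of a shift or a turn outside -1 to 1 is refused whole. A call with a gripper value outside its range is refused whole. "jaw" is the opening, from 0 (shut) to 1 (fully open), set as the call begins (left out, the last holds). The fingers move at their own pace and stop on an object; the grip force is fixed at half the most. Time passes only in rows, so rows that repeat a pose let the fingers close. It gives the time, the measured TCP pose, the force, the opening and the grip force at its end, in the units of the state.
- ctrl.get_obs(): the state, without advancing time (a new reading comes with each control period).
- ctrl.snapshot(name): name is "scene" or "top" or "wrist"; returns the picture (480x640x3 uint8, red, green, blue); there is no depth.
- ctrl.calibration(name): a dict with "mtx" (3x3 intrinsics, pixels), "k1" (the pictures are not rectified: a ray, as slopes to the right and down, at radius r is drawn at 1 + k1 r^2 times it, then the intrinsics apply), "eye" and "attitude" of the camera in the world. Camera axes: x right, y up, looking along -z (the intrinsics and any distortion apply to the point x, -y, -z); pixel columns grow to the right and rows downward; lengths in m; the calibration is good to about 2 mm. A picture is of the moment at which its call begins: read the wrist's pose just before it. calibration takes no time and is no camera call; for the wrist camera it gives the pose at the moment of the call.
- ctrl.close_job(): hands the job in; it is judged then, once.
Trained networks look in the newest picture that a camera, given by its name, has taken for a name from the list of things; names that differ only in an ending like _2 or _b are one class to them, and where a whole thing is asked for, a point or a joint stands for the part that bears it (a point fixed in the world has none). Each returns a list of dicts, best first, with "conf" (0 to 1); they miss things now and then, are a little off and sometimes report something else, mostly with a low value. They report only what shows in the picture. A call takes as long as a camera call.
- ctrl.trace(thing, camera): "mask" (480x640 bool, what is visible of it) and "bbox" ([left, top, right, bottom] in pixels, round what is visible of it).
- ctrl.spot_point(thing, camera): "pixel" ([row, column] in pixels: a listed point, or the origin of a listed thing).
The state is a dict: "clock": time; "joint_pos": joint angles; "qvel": joint speeds; "tau": joint torques, N m; "tool_pos": TCP position; "orientation": TCP orientation; "force": force on the tool from outside, world axes, zero at the start; "moment": the same for the moment, N m; "opening": finger opening in m; "gripper_force": force on a finger pad.
Only numpy, scipy, OpenCV 4.12 (cv2) and the standard library are available. Lean on these libraries where they do the work, as an engineer would, in place of code of your own. Each camera call takes 0.05 s, during which the arm holds its last target. There are 200 camera calls.

## Working session

There is one attempt and no reset: what is moved stays moved. The work goes in short steps, Python scripts to look and compute and a tool call to move; the robot and the scene stay as the last step left them, time stands still between calls to the robot, and variables do not carry over. Pictures are saved under pics/ and viewed, at most 10 in all, crops included, and the job is handed in when it is done.

Besides the shell and the picture viewer there is one more tool, called after "Request:" in YAML: its name, and indented under it one key for each argument. send_rows: Moves the arm, as the interface text tells. Its arguments: {"type":"object","properties":{"increments":{"type":"array"},"jaw":{"type":"number"}},"required":["increments"]}

```bash
mkdir -p pics
cat > h.py <<'E'
import numpy as np, cv2
from plant import ctrl
from scipy.spatial.transform import Rotation as R
def cal(n):
    c=ctrl.calibration(n); A=np.array(c['attitude'],float)
    if A.shape!=(3,3): A=R.from_euler('xyz',A,degrees=True).as_matrix()
    return np.array(c['mtx']),c['k1'],np.array(c['eye']),A
def ray(c,px):
    K,k1,e,A=c
    d=np.array([(px[1]-K[0,2])/K[0,0],(px[0]-K[1,2])/K[1,1]]);s=d.copy()
    for _ in range(20): s=d/(1+k1*(s@s))
    v=A@np.array([s[0],-s[1],-1]); return e,v/np.linalg.norm(v)
def onz(c,px,z):
    e,v=ray(c,px); return e+v*(z-e[2])/v[2]
def tri(obs):
    M=np.zeros((3,3));b=np.zeros(3)
    for c,px in obs:
        e,v=ray(c,px);P=np.eye(3)-np.outer(v,v);M+=P;b+=P@e
    return np.linalg.solve(M,b)
def proj(c,p):
    K,k1,e,A=c; q=A.T@(np.array(p)-e); s=np.array([q[0]/-q[2],-q[1]/-q[2]]); s=s*(1+k1*(s@s))
    return np.array([K[1,1]*s[1]+K[1,2],K[0,0]*s[0]+K[0,2]])
def snap(n,name):
    im=ctrl.snapshot(n); cv2.imwrite(f'pics/{name}.png',im[:,:,::-1]); return im
E
python3 - <<'E'
from h import *
print(ctrl.calibration('top'),ctrl.grasp_offset,ctrl.get_obs())
cs={n:cal(n) for n in('top','scene')}
for n in cs: snap(n,n+'0')
Z=dict(case=0,lid_hinge=.06,lid_bar=.112,panel=0,rosette=.04,pony=0,small_bowl=0,jar=0,horse_big=0,bowl_a=0,brush=0)
for i in range(7): Z[f'seam_{i}']=.04
for t,z in Z.items():
    o=[]
    for n in cs:
        r=ctrl.spot_point(t,n)
        if r: o.append((n,r[0]))
    print(t,[(n,round(r['conf'],2),np.round(r['pixel'],1).tolist(),np.round(onz(cs[n],r['pixel'],z),4).tolist()) for n,r in o], np.round(tri([(cs[n],r['pixel']) for n,r in o]),4) if len(o)==2 else '')
a=cv2.imread('pics/top0.png');b=cv2.imread('pics/scene0.png')
cv2.imwrite('pics/both.png',cv2.resize(np.vstack([a,b]),(450,600)) if 0 else cv2.resize(np.hstack([a,b]),(800,300)))
E
```

```text
{'mtx': array([[563.19129467,   0.        , 314.78151016],
       [  0.        , 563.19129467, 246.00420055],
       [  0.        ,   0.        ,   1.        ]]), 'k1': -0.10149584985188947, 'eye': array([ 0.39783657, -0.00684114,  1.68753355]), 'attitude': array([  4.23071662,   0.11966805, -90.0789781 ])} 0.0188 {'clock': 0.0, 'joint_pos': array([-6.06135529e+01,  2.05923888e+01,  6.34412871e-01, -2.05183081e-02,
       -7.01343970e+01, -1.65100359e+01]), 'qvel': array([-0.04732098, -0.03295211, -0.01476278, -0.01738022,  0.0258384 ,
        0.02948041]), 'tau': array([-3.05928961e-05, -5.82722640e+01,  2.93055940e+01,  6.99694321e+00,
        6.80347293e-03, -1.70673679e-04]), 'tool_pos': array([ 0.15032109, -0.65752091,  0.20201554]), 'orientation': array([ 1.79905954e+02, -7.76029089e-03, -1.67130570e+02]), 'force': array([ 0.42008285, -0.05605093,  0.7709488 ]), 'moment': array([-0.01044725, -0.02573399, -0.01093981]), 'gripper_force': 0.0, 'opening': 0.08774289238876527}
case [('top', 0.79, [265.1, 390.8], [0.4648, -0.2316, 0.0]), ('scene', 0.97, [326.1, 255.4], [0.4676, -0.23
[... 1781 characters left out ...]
'top', 0.87, [257.1, 269.5], [0.4873, 0.1292, 0.04]), ('scene', 0.98, [219.9, 339.1], [0.4858, 0.151, 0.04])] [0.4906 0.1304 0.0598]
seam_3 [('top', 0.87, [257.1, 269.5], [0.4873, 0.1292, 0.04]), ('scene', 0.98, [219.9, 339.1], [0.4858, 0.151, 0.04])] [0.4906 0.1304 0.0598]
seam_4 [('top', 0.87, [257.1, 269.5], [0.4873, 0.1292, 0.04]), ('scene', 0.98, [219.9, 339.1], [0.4858, 0.151, 0.04])] [0.4906 0.1304 0.0598]
seam_5 [('top', 0.87, [257.1, 269.5], [0.4873, 0.1292, 0.04]), ('scene', 0.98, [219.9, 339.1], [0.4858, 0.151, 0.04])] [0.4906 0.1304 0.0598]
seam_6 [('top', 0.87, [257.1, 269.5], [0.4873, 0.1292, 0.04]), ('scene', 0.98, [219.9, 339.1], [0.4858, 0.151, 0.04])] [0.4906 0.1304 0.0598]
```

View pics/top0.png

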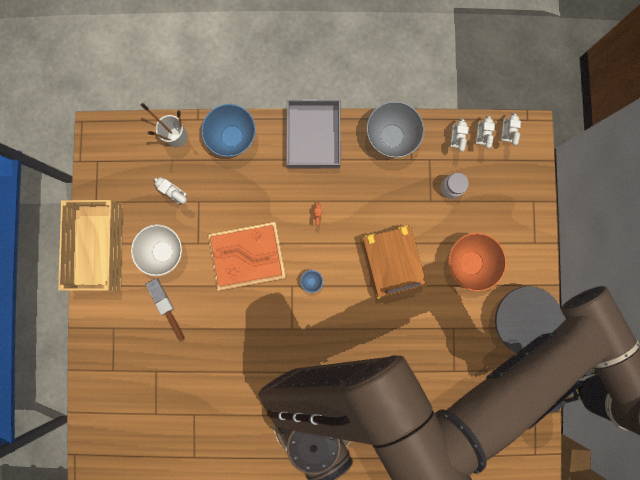

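View pics/scene0.png

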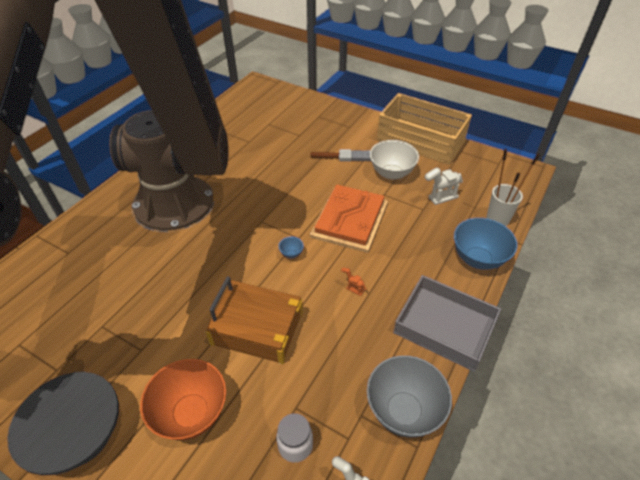

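The top view shows the case (about 393,265) with its bar at the front (402,288), turned by about 11°. The panel is at (247,256), with the pony (317,213) and the blue bowl (312,281) between them. The scene view agrees. I'm going above the case now.

Request:
send_rows:
  increments:
    - [[0.25, 0.3, 0.5, 0.12], [0.5, 0.6, 0.5, 0.24], [0.75, 0.8, 0.5, 0.36], [1, 1, 0.5, 0.48], [1, 1, 0.5, 0.6], [1, 1, 0.5, 0.72], [1, 1, 0.5, 0.84], [1, 1, 0.5, 0.96], [1, 1, 0.5, 1]]

```text
clock: 3.02
tool_pos: [0.3505, -0.4578, 0.3031]
orientation: [-180.0, -0.0, -80.9]
force: [0.0, 0.9, -0.5]
opening: 0.0872
gripper_force: 0.0
```

Request:
send_rows:
  increments:
    - [[0.15, 0.3, 0.3, 0.02], [0.3, 0.6, 0.3, 0.02], [0.35, 0.9, 0.3, 0.02], [0.35, 1, 0.3, 0.02], [0.35, 1, 0.3, 0.02]]

```text
clock: 3.65
tool_pos: [0.4209, -0.2557, 0.3639]
orientation: [-179.9, -0.0, -79.2]
force: [0.4, -0.7, -0.0]
opening: 0.0877
gripper_force: 0.0
```

Run:
```python
from h import *
o=ctrl.get_obs();print(o['clock'],o['tool_pos'],o['orientation'],o['joint_pos'])
c=cal('wrist');print(c[2],R.from_matrix(c[3]).as_euler('xyz',degrees=True));snap('wrist','w1')
for t,z in dict(case=0,lid_hinge=.06,lid_bar=.112).items():
    for r in ctrl.spot_point(t,'wrist')[:2]: print(t,r['conf'],r['pixel'],onz(c,r['pixel'],z))
```

```text
3.65 [ 0.42094138 -0.25570372  0.3639169 ] [-1.79881256e+02 -2.90453787e-02 -7.92318361e+01] [-8.36827229e+00 -9.02331547e-01 -5.19859127e+00 -1.15203224e-02
 -8.55820368e+01  1.91373416e+01]
[ 0.43609413 -0.33367297  0.54597958] [-1.71272971e+01  5.27441904e-02 -1.69182037e+02]
case 0.77 [189.3, 275.5] [ 0.47329083 -0.23147011  0.        ]
lid_hinge 0.98 [199.9, 194.3] [ 0.56184272 -0.21239919  0.06      ]
lid_bar 0.94 [203.4, 337.2] [ 0.39934883 -0.24984109  0.112     ]
lid_bar 0.45 [194.6, 256.7] [ 0.48417128 -0.24322609  0.112     ]
```

View pics/w1.png

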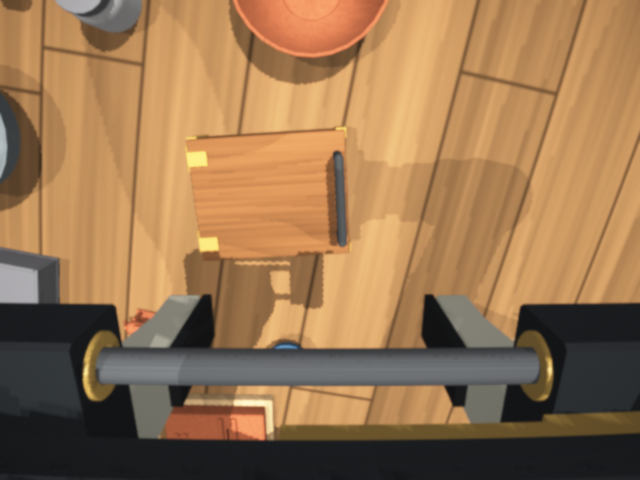

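The wrist view shows the case lid's corners at (187,138), (347,127), (350,251) and (203,258), and the dark bar from (338,155) to (342,243).

Run:
```python
from h import *
# wrist pose at w1 (arm unmoved)
c=cal('wrist')
P=[onz(c,p,.07)[:2] for p in[(138,187),(127,347),(251,350),(258,203)]]
print(np.round(P,4),'cent',np.mean(P,0))
for a,b in((1,0),(2,3)): d=P[b]-P[a];print('yaw x',np.degrees(np.arctan2(d[1],d[0])),np.linalg.norm(d))
for a,b in((1,2),(0,3)): d=P[b]-P[a];print('yaw y',np.degrees(np.arctan2(d[1],d[0]))-90,np.linalg.norm(d))
b=[onz(c,p,.112)[:2] for p in((155,338),(243,342))];d=b[1]-b[0];print('bar',b,np.degrees(np.arctan2(d[1],d[0]))-90,np.linalg.norm(d))
m=ctrl.trace('lid_bar','wrist')
for r in m[:2]: print(r['conf'],r['bbox'],cv2.minAreaRect(np.argwhere(r['mask']).astype(np.float32)))
```

```text
[[ 0.5731 -0.2869]
 [ 0.4008 -0.3304]
 [ 0.3682 -0.1908]
 [ 0.5404 -0.1497]] cent [ 0.47061747 -0.23946443]
yaw x 14.171765531186978 0.17768234659590085
yaw x 13.419535135251973 0.17699299755588774
yaw y 13.12560900488964 0.1433906229006042
yaw y 13.394533339106019 0.14105604331430113
bar [array([ 0.40728927, -0.30215666]), array([ 0.38457176, -0.21101483])] 13.99603224962037 0.09393039011903218
0.79 [182.3, 133.0, 351.4, 263.3] ((195.29376220703125, 266.94970703125), (125.64098358154297, 161.9011688232422), 2.385944128036499)
0.51 [164.3, 393.8, 273.2, 439.6] ((416.346435546875, 219.7112579345703), (109.18187713623047, 44.24880599975586), 89.14490509033203)
```

Request:
send_rows:
  increments:
    - [[-0.06, 0.01, -0.25, 0.03], [-0.12, 0.02, -0.5, 0.03], [-0.12, 0.02, -0.75, 0.03], [-0.12, 0.02, -1, 0.03], [-0.12, 0.02, -1, 0.03]]
  jaw: 0.5

```text
clock: 4.53
tool_pos: [0.3935, -0.2542, 0.16]
orientation: [179.6, 0.2, -77.0]
force: [-0.2, -0.6, 1.5]
opening: 0.0458
gripper_force: 0.0
```

Run:
```python
from h import *
o=ctrl.get_obs();print(o['clock'],o['tool_pos'],o['orientation'],o['opening'])
c=cal('wrist');snap('wrist','w2')
for t,z in dict(lid_hinge=.06,lid_bar=.112).items():
    for r in ctrl.spot_point(t,'wrist')[:1]: print(t,r['conf'],r['pixel'],onz(c,r['pixel'],z))
```

```text
4.525 [ 0.39347409 -0.25415501  0.15995777] [179.60274496   0.19439045 -76.99965065] 0.04580522004036487
lid_hinge 0.81 [241.2, 75.7] [ 0.56009831 -0.20988474  0.06      ]
lid_bar 0.83 [262.5, 311.6] [ 0.3961751 -0.2504038  0.112    ]
```

View pics/w2.png

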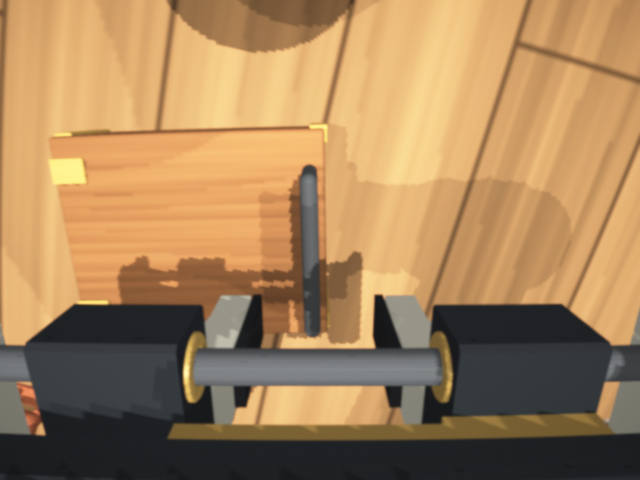

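The bar runs from (309,170) to (312,330), between the open fingers. I'm lowering and pinching it.

Request:
send_rows:
  increments:
    - [[0.005, 0.02, -0.12, 0], [0.005, 0.02, -0.24, 0], [0.005, 0.02, -0.35, 0], [0.005, 0.02, -0.35, 0], [0.005, 0.02, -0.35, 0]]

```text
clock: 5.3
tool_pos: [0.3989, -0.2505, 0.0949]
orientation: [-179.9, -0.1, -76.9]
force: [0.3, 0.1, -0.2]
opening: 0.0442
gripper_force: 0.0
```

Request:
send_rows:
  increments:
    - [[0, 0, 0, 0], [0, 0, 0, 0], [0, 0, 0, 0], [0, 0, 0, 0]]
  jaw: 0

```text
clock: 5.8
tool_pos: [0.3975, -0.25, 0.0931]
orientation: [-180.0, -0.0, -76.9]
force: [0.3, -0.1, 0.1]
opening: 0.0093
gripper_force: 0.0
```

Run:
```python
from h import *
# arc increments from bar start; u = case x
y=np.radians(13.5);u=np.array([np.cos(y),np.sin(y)])
r=np.hypot(.168,.052);a0=np.arctan2(.052,.168)
for ph in list(np.arange(0,1.61,.08))+[1.63,1.65]:
    dx=-r*np.cos(a0+ph)+.168; dz=r*np.sin(a0+ph)-.052
    print(round(ph,2),np.round([dx*u[0]/.2,dx*u[1]/.2,dz/.2],3).tolist())
```

```text
0.0 [0.0, 0.0, 0.0]
0.08 [0.023, 0.005, 0.066]
0.16 [0.051, 0.012, 0.131]
0.24 [0.084, 0.02, 0.192]
0.32 [0.121, 0.029, 0.251]
0.4 [0.163, 0.039, 0.307]
0.48 [0.209, 0.05, 0.359]
0.56 [0.259, 0.062, 0.406]
0.64 [0.313, 0.075, 0.45]
0.72 [0.369, 0.089, 0.489]
0.8 [0.429, 0.103, 0.524]
0.88 [0.491, 0.118, 0.553]
0.96 [0.555, 0.133, 0.577]
1.04 [0.621, 0.149, 0.596]
1.12 [0.688, 0.165, 0.609]
1.2 [0.756, 0.182, 0.617]
1.28 [0.825, 0.198, 0.619]
1.36 [0.893, 0.214, 0.616]
1.44 [0.961, 0.231, 0.607]
1.52 [1.028, 0.247, 0.592]
1.6 [1.093, 0.262, 0.572]
1.63 [1.117, 0.268, 0.563]
1.65 [1.133, 0.272, 0.557]
```

Request:
send_rows:
  increments:
    - [[0, 0, 0, 0], [0.023, 0.005, 0.066, 0], [0.051, 0.012, 0.131, 0], [0.084, 0.02, 0.192, 0], [0.121, 0.029, 0.251, 0], [0.163, 0.039, 0.307, 0], [0.209, 0.05, 0.359, 0]]

```text
clock: 6.68
tool_pos: [0.4399, -0.2398, 0.1655]
orientation: [-180.0, -0.0, -76.9]
force: [0.1, -0.2, 1.1]
opening: 0.0002
gripper_force: 0.0
```

Run:
```python
from h import *
o=ctrl.get_obs();print(o['clock'],o['tool_pos'],o['opening'],o['force'])
c=cal('wrist');a=snap('wrist','w3');cs=cal('scene');b=snap('scene','s3')
for n,cc in(('wrist',c),('scene',cs)):
  for t,z in dict(lid_hinge=.06,lid_bar=.112).items():
    for r in ctrl.spot_point(t,n)[:1]: print(n,t,r['conf'],r['pixel'],onz(cc,r['pixel'],z))
cv2.imwrite('pics/c3.png',cv2.resize(np.hstack([a[:,:],b]),(800,300))[:,:,::-1])
```

```text
6.675 [ 0.43994564 -0.23982955  0.16553323] 0.0002112359658133587 [ 0.11379546 -0.19551551  1.06178326]
wrist lid_hinge 0.62 [230.6, 146.3] [ 0.56022718 -0.2123912   0.06      ]
wrist lid_bar 0.8 [254.1, 391.1] [ 0.3977797  -0.25007334  0.112     ]
scene lid_hinge 0.87 [322.6, 292.0] [ 0.5616394  -0.20919299  0.06      ]
scene lid_bar 0.75 [293.0, 223.1] [ 0.40417539 -0.24881223  0.112     ]
```

View pics/c3.png

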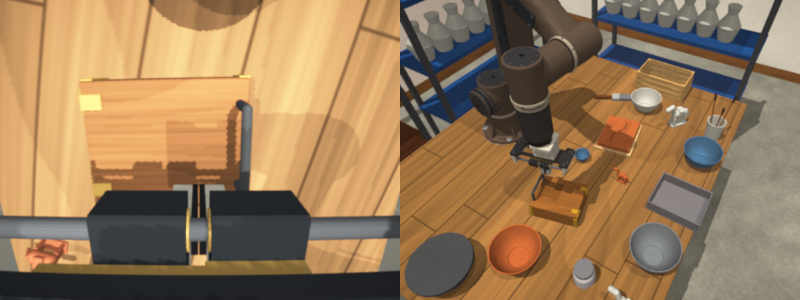

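The lid stayed shut: the fingers (right half-image bar at about 240,140) closed empty. I'm going back, opening, and repeating with a longer close while watching the opening.

Request:
send_rows:
  increments:
    - [[-0.1, -0.02, 0.05, 0], [-0.21, -0.05, 0, 0], [-0.21, -0.05, 0, 0], [-0.21, -0.05, -0.1, 0], [-0.21, -0.05, -0.2, 0], [-0.21, -0.05, -0.3, 0], [-0.21, -0.05, -0.37, 0], [-0.21, -0.05, -0.37, 0]]
  jaw: 0.5

```text
clock: 7.98
tool_pos: [0.3966, -0.25, 0.0902]
orientation: [179.9, 0.0, -76.9]
force: [-0.5, -0.2, 0.8]
opening: 0.0435
gripper_force: 0.0
```

Run:
```python
from h import *
o=ctrl.get_obs();print(o['clock'],o['tool_pos'],o['opening'],o['force'],o['orientation'])
c=cal('wrist');a=snap('wrist','w4');b=snap('scene','s4')
p=o['tool_pos'];print(proj(c,p),proj(c,p+[0,0,.0188]),proj(c,[.397,-.2505,.112]))
cv2.imwrite('pics/c4.png',np.hstack([cv2.resize(a[100:460,120:520],(400,360)),cv2.resize(b[120:372,120:400],(400,360))])[:,:,::-1])
```

```text
7.975 [ 0.39660207 -0.24995126  0.09019907] 0.04349733328067589 [-0.46924997 -0.24783573  0.84520159] [ 1.79905072e+02  3.52008965e-02 -7.68828018e+01]
[291.05327699 318.41874407] [308.69979424 318.63255649] [310.50649718 318.04997968]
```

View pics/c4.png

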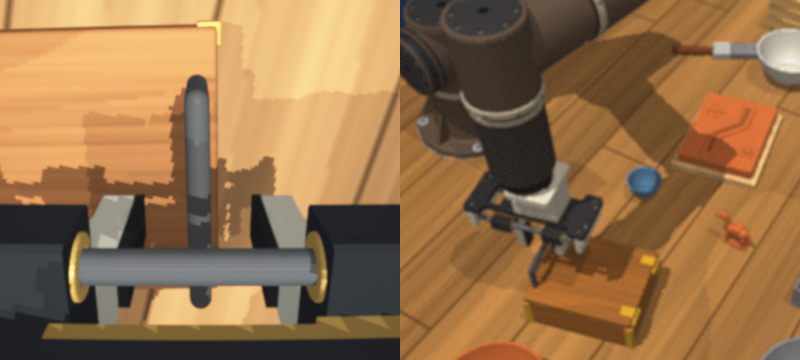

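The bar (197,190 in the left crop) lies between the fingers and passes under the rod. I'm closing for longer.

Request:
send_rows:
  increments:
    - [[0, 0, 0, 0], [0, 0, 0, 0], [0, 0, 0, 0], [0, 0, 0, 0], [0, 0, 0, 0], [0, 0, 0, 0]]
  jaw: 0

```text
clock: 8.82
tool_pos: [0.3962, -0.2501, 0.0906]
orientation: [179.9, 0.0, -76.9]
force: [-4.7, -1.6, 1.2]
opening: 0.006
gripper_force: 25.8
```

Request:
send_rows:
  increments:
    - [[0, 0, 0, 0], [0, 0, 0.02, 0], [0, 0, 0.04, 0]]

```text
clock: 9.2
tool_pos: [0.3982, -0.2499, 0.0992]
orientation: [-179.9, -0.0, -76.9]
force: [-0.3, 1.1, 0.8]
opening: 0.0004
gripper_force: 0.0
```

The grip squeezed off downward, so the bar seems to be lower than the tips. I'll probe with closed fingers for its height.

Request:
send_rows:
  increments:
    - [[0, 0, -0.01, 0], [0, 0, -0.02, 0], [0, 0, -0.02, 0]]

```text
clock: 9.57
tool_pos: [0.3971, -0.2499, 0.0944]
orientation: [180.0, 0.0, -76.9]
force: [0.2, 0.7, 0.3]
opening: 0.0006
gripper_force: 0.0
```

Request:
send_rows:
  increments:
    - [[0, 0, -0.01, 0], [0, 0, -0.02, 0], [0, 0, -0.02, 0]]

```text
clock: 9.95
tool_pos: [0.3975, -0.2502, 0.093]
orientation: [-180.0, -0.1, -76.8]
force: [-7.6, 7.5, 27.7]
opening: 0.0004
gripper_force: 13.5
```

Run:
```python
from h import *
o=ctrl.get_obs();print(o['tool_pos'],o['force'])
K,k1,e,A=cal('wrist'); e4=e+np.array([.39660,-.24995,.09020])-o['tool_pos'];c4=(K,k1,e4,A)
for z in(.08,.09,.1,.112,.12):
    a=onz(c4,(175,317),z);b=onz(c4,(405,321),z);print(z,np.round(a,4),np.round(b,4),np.linalg.norm(a-b))
P=[onz(c4,p,.07) for p in[(122,339)]];print('corner lid z.07',P)
snap('wrist','w5');c=cal('wrist')
o5=ctrl.get_obs()['tool_pos'];print(proj(c,o5))
im=cv2.imread('pics/w5.png')
s=ctrl.snapshot('scene');cs=cal('scene');p=proj(cs,o5);q=proj(cs,[.397,-.2505,.112]);print(p,q)
s=s[:,:,::-1].copy();cv2.circle(s,(int(p[1]),int(p[0])),1,(0,255,0),-1);cv2.circle(s,(int(q[1]),int(q[0])),1,(255,0,0),-1)
r,cc=int(p[0]),int(p[1])
cr=cv2.resize(s[r-50:r+50,cc-50:cc+50],(500,500),interpolation=cv2.INTER_CUBIC)
cv2.imwrite('pics/c5.png',np.hstack([cr,cv2.resize(im[150:450,230:410],(300,500))]))
```

```text
[ 0.39752059 -0.25024157  0.09304237] [-7.62698907  7.47762036 27.69808273]
0.08 [ 0.4094 -0.3016  0.08  ] [ 0.3785 -0.1796  0.08  ] 0.12586648782723095
0.09 [ 0.4097 -0.3029  0.09  ] [ 0.3804 -0.1872  0.09  ] 0.11932198338658859
0.1 [ 0.41   -0.3042  0.1   ] [ 0.3823 -0.1949  0.1   ] 0.11277747894594622
0.112 [ 0.4104 -0.3058  0.112 ] [ 0.3846 -0.2041  0.112 ] 0.10492407361717541
0.12 [ 0.4106 -0.3069  0.12  ] [ 0.3861 -0.2102  0.12  ] 0.09968847006466149
corner lid z.07 [array([ 0.40474973, -0.32665613,  0.07      ])]
[291.02473984 318.44597694]
[297.12292229 221.62497165] [292.22393921 220.12399962]
```

View pics/c5.png

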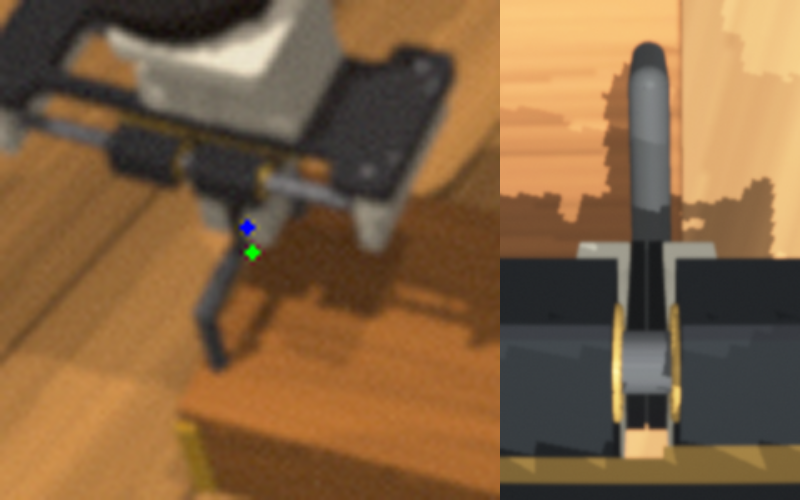

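The closed tips sit on top of the bar (blue mark), and the reported TCP (green) is about 23 mm lower. So the real tips are about 23 mm above the reported TCP, and I'll correct for that.

Request:
send_rows:
  increments:
    - [[0, 0, 0.05, 0], [0, 0, 0.06, 0], [0, 0, 0.06, 0], [0, 0, 0.06, 0], [0, 0, 0.06, 0], [0, 0, 0, 0], [0, 0, -0.07, 0], [0, 0, -0.1, 0], [0, 0, -0.1, 0], [0, 0, -0.1, 0]]
  jaw: 0.4

```text
clock: 11.3
tool_pos: [0.3975, -0.2501, 0.0709]
orientation: [-180.0, -0.0, -76.9]
force: [-0.1, -0.0, -0.1]
opening: 0.0351
gripper_force: 0.0
```

Request:
send_rows:
  increments:
    - [[0, 0, 0, 0], [0, 0, 0, 0], [0, 0, 0, 0], [0, 0, 0, 0], [0, 0, 0, 0], [0, 0, 0, 0]]
  jaw: 0

```text
clock: 12.05
tool_pos: [0.3961, -0.2502, 0.0708]
orientation: [179.9, 0.0, -76.9]
force: [-5.2, -2.2, 4.8]
opening: 0.0092
gripper_force: 30.0
```

Gripped at 30 N. Following the arc now.

Request:
send_rows:
  increments:
    - [[0.023, 0.005, 0.066, 0], [0.051, 0.012, 0.131, 0], [0.084, 0.02, 0.192, 0], [0.121, 0.029, 0.251, 0], [0.163, 0.039, 0.307, 0], [0.209, 0.05, 0.359, 0]]

```text
clock: 12.8
tool_pos: [0.436, -0.2402, 0.1426]
orientation: [179.7, 0.1, -76.9]
force: [-9.0, -2.0, 5.1]
opening: 0.0089
gripper_force: 30.0
```

Request:
send_rows:
  increments:
    - [[0.05, 0.012, 0.047, 0], [0.104, 0.025, 0.091, 0], [0.16, 0.039, 0.13, 0], [0.22, 0.053, 0.165, 0], [0.282, 0.068, 0.194, 0], [0.346, 0.083, 0.218, 0], [0.412, 0.099, 0.237, 0], [0.479, 0.115, 0.25, 0], [0.547, 0.132, 0.258, 0]]

```text
clock: 13.92
tool_pos: [0.5484, -0.2125, 0.1944]
orientation: [180.0, 0.1, -76.9]
force: [-3.3, 3.8, 2.9]
opening: 0.0089
gripper_force: 30.0
```

Request:
send_rows:
  increments:
    - [[0.069, 0.016, 0.002, 0], [0.137, 0.032, -0.001, 0], [0.205, 0.049, -0.01, 0], [0.272, 0.065, -0.025, 0], [0.337, 0.08, -0.045, 0], [0.37, 0.088, -0.057, 0], [0.37, 0.088, -0.057, 0]]

```text
clock: 14.8
tool_pos: [0.6231, -0.1947, 0.182]
orientation: [180.0, 0.1, -76.8]
force: [-1.2, 5.2, -0.1]
opening: 0.0089
gripper_force: 30.0
```

Request:
send_rows:
  increments:
    - [[0, 0, 0, 0], [0, 0, 0, 0], [0, 0, 0, 0], [0, 0, 0.15, 0], [0, 0, 0.35, 0], [0, 0, 0.6, 0], [0, 0, 0.6, 0]]
  jaw: 0.25

```text
clock: 15.68
tool_pos: [0.6243, -0.1969, 0.3081]
orientation: [-179.5, -0.2, -76.9]
force: [0.9, -1.2, -0.3]
opening: 0.0217
gripper_force: 0.0
```

Request:
send_rows:
  increments:
    - [[-0.2, 0, 0.1, -0.12], [-0.4, -0.1, 0.1, -0.24], [-0.6, -0.17, 0.1, -0.36], [-0.7, -0.17, 0.1, -0.48], [-0.7, -0.17, 0.1, -0.6], [-0.7, -0.17, 0.1, -0.72], [-0.7, -0.17, 0.1, -0.84], [-0.7, -0.17, 0.1, -0.96], [-0.7, -0.17, 0.1, -1], [-0.7, -0.17, 0.1, -1]]
  jaw: 0.5

```text
clock: 16.92
tool_pos: [0.4822, -0.2301, 0.3224]
orientation: [180.0, -0.0, -162.8]
force: [0.8, 0.3, 1.0]
opening: 0.0437
gripper_force: 0.0
```

Run:
```python
from h import *
def look(n,pts):
    c=cal(n); 
    for t,z in pts.items():
        for r in ctrl.spot_point(t,n)[:2]: print(n,t,round(r['conf'],2),np.round(r['pixel'],1),np.round(onz(c,r['pixel'],z),4))
o=ctrl.get_obs();print(o['clock'],o['tool_pos'],o['orientation'],o['opening'])
pts=dict(stylus=.04,stylus_tip=.04,rests=.04,case=0,lid_hinge=.06,lid_bar=.217)
for n in('wrist','top'):
    snap(n,n+'6');look(n,pts)
c=cal('wrist')
for r in ctrl.trace('stylus','wrist')[:1]:
    q=np.argwhere(r['mask']);k=q.mean(0);d=np.linalg.svd((q-k)[::5],full_matrices=False)[2][0]
    a,b=onz(c,k-40*d,.04),onz(c,k+40*d,.04);print(r['conf'],r['bbox'],len(q),'yaw',np.degrees(np.arctan2(*(b-a)[[1,0]])),onz(c,k,.04))
```

```text
16.925 [ 0.4822084  -0.23009714  0.32239622] [ 1.79992544e+02 -1.34943320e-02 -1.62808169e+02] 0.04369526227613271
wrist stylus 0.75 [203.7 320.4] [ 0.4966 -0.2216  0.04  ]
wrist stylus 0.75 [202.6 315.2] [ 0.4972 -0.2276  0.04  ]
wrist stylus_tip 0.82 [118.4 323.3] [ 0.4072 -0.2464  0.04  ]
wrist stylus_tip 0.16 [278.7 593.1] [0.4852 0.1247 0.04  ]
wrist rests 0.87 [204.1 315.1] [ 0.4989 -0.2272  0.04  ]
wrist case 0.81 [176.5 316.9] [ 0.4739 -0.2329  0.    ]
wrist case 0.38 [191.3 515. ] [0.4178 0.0049 0.    ]
wrist lid_hinge 0.96 [263.9 312.4] [ 0.5613 -0.211   0.06  ]
wrist lid_hinge 0.32 [280.4 594.6] [0.4831 0.1113 0.06  ]
wrist lid_bar 0.65 [412.9 305.3] [ 0.6339 -0.1929  0.217 ]
top stylus 0.7 [251.  218.4] [0.5054 0.2799 0.04  ]
top stylus_tip 0.56 [258.2 264.3] [0.4841 0.1445 0.04  ]
top stylus_tip 0.41 [288.1 399.6] [ 0.3959 -0.2515  0.04  ]
top case 0.79 [264.3 391.2] [ 0.4672 -0.2329  0.    ]
top case 0.42 [250.8 243.9] [0.5085 0.2098 0.    ]
top lid_bar 0.71 [194.6 384.7] [ 0.6425 -0.1888  0.217 ]
0.73 [311.4, 110.9, 324.3, 247.8] 1485 yaw 14.889728096653547 [ 0.47934108 -0.22984114  0.04      ]
```

View pics/wrist6.png

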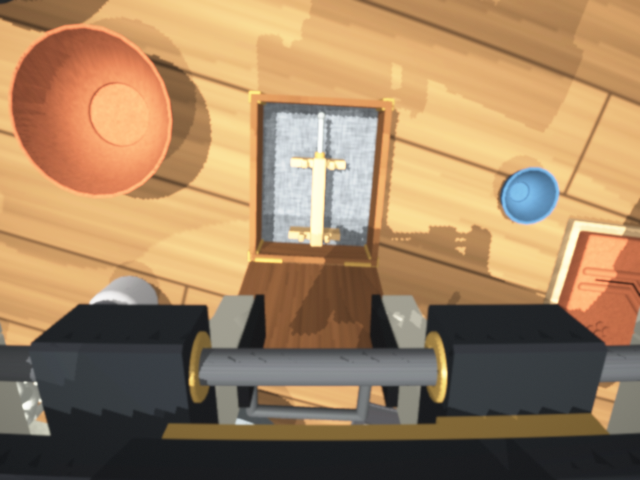

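The lid stands open on its stop. The stylus lies on its rests from (322,112) to (318,245), with the fingers still clear of it. I'm descending to the handle.

Request:
send_rows:
  increments:
    - [[0.05, 0.01, -0.25, -0.04], [0.1, 0.022, -0.5, -0.04], [0.1, 0.022, -0.75, -0.04], [0.1, 0.022, -1, -0.04], [0.1, 0.022, -1, -0.04]]

```text
clock: 18.3
tool_pos: [0.4997, -0.2252, 0.1196]
orientation: [179.8, -0.4, -166.3]
force: [0.1, -0.8, 1.4]
opening: 0.0437
gripper_force: 0.0
```

Run:
```python
from h import *
o=ctrl.get_obs();print(o['clock'],o['tool_pos'],o['orientation'],o['opening'])
c=cal('wrist');snap('wrist','w7')
for t,z in dict(stylus=.04,stylus_tip=.04,rests=.04).items():
    for r in ctrl.spot_point(t,'wrist')[:1]: print(t,round(r['conf'],2),np.round(r['pixel'],1),np.round(onz(c,r['pixel'],z),4))
```

```text
18.3 [ 0.49970269 -0.22518521  0.11956965] [ 179.83812753   -0.39910976 -166.28153933] 0.043682504892443436
stylus 0.63 [235.5 319. ] [ 0.4944 -0.2247  0.04  ]
stylus_tip 0.58 [ 85.8 312.8] [ 0.4059 -0.2502  0.04  ]
rests 0.78 [238.9 315.8] [ 0.4971 -0.2261  0.04  ]
```

Request:
send_rows:
  increments:
    - [[0, 0, -0.2, 0], [0, 0, -0.4, 0], [0, 0, -0.52, 0], [0, 0, -0.58, 0], [0, 0, -0.62, 0], [0, 0, -0.62, 0]]

```text
clock: 19.25
tool_pos: [0.503, -0.2257, -0.0006]
orientation: [-180.0, 0.0, -166.3]
force: [0.5, -0.2, 0.8]
opening: 0.0438
gripper_force: 0.0
```

Request:
send_rows:
  increments:
    - [[0, 0, 0, 0], [0, 0, 0, 0], [0, 0, 0, 0], [0, 0, 0, 0], [0, 0, 0, 0], [0, 0, 0, 0]]
  jaw: 0

```text
clock: 20.0
tool_pos: [0.5026, -0.2256, -0.001]
orientation: [-180.0, 0.0, -166.3]
force: [-0.6, 1.2, 4.4]
opening: 0.0139
gripper_force: 30.0
```

Request:
send_rows:
  increments:
    - [[0, 0, 0.05, 0], [0, 0, 0.2, 0], [0, 0, 0.4, 0], [0, 0, 0.6, 0], [0, 0, 0.8, 0], [0, 0, 1, 0], [0, 0, 1, 0]]

```text
clock: 20.88
tool_pos: [0.5042, -0.2261, 0.2028]
orientation: [-179.8, 0.3, -166.2]
force: [-0.8, -0.1, -0.2]
opening: 0.0137
gripper_force: 30.0
```

Request:
send_rows:
  increments:
    - [[0.05, 0.01, 0.1, 0], [0.15, 0.035, 0.1, 0], [0.245, 0.06, 0.1, 0], [0.245, 0.06, 0.1, 0], [0.245, 0.06, 0.1, 0]]

```text
clock: 21.5
tool_pos: [0.5512, -0.2133, 0.2175]
orientation: [180.0, -0.1, -166.2]
force: [0.1, 0.1, -0.7]
opening: 0.0137
gripper_force: 30.0
```

Run:
```python
from h import *
o=ctrl.get_obs();print(o['clock'],o['tool_pos'],o['orientation'],o['opening'],o['gripper_force'])
u=np.array([.971,.2385,0]);G=o['tool_pos']+[0,0,.042]
for n in('wrist','scene'):
    c=cal(n);snap(n,n+'8')
    print(n,'pred tip',proj(c,G-.0997*u),'rear',proj(c,G+.0445*u),'lid corner',proj(c,[.5838,-.2058,.2366]))
    for t in('stylus','stylus_tip','lid','lid_bar'):
        for r in ctrl.spot_point(t,n)[:1]: print(t,round(r['conf'],2),np.round(r['pixel'],1))
a=cv2.imread('pics/wrist8.png');b=cv2.imread('pics/scene8.png')
cv2.imwrite('pics/c8.png',np.hstack([cv2.resize(a,(400,300)),cv2.resize(b[150:345,190:450],(400,300),interpolation=cv2.INTER_CUBIC)]))
```

```text
21.5 [ 0.55124644 -0.21330383  0.21747196] [ 1.79951537e+02 -1.17983665e-01 -1.66246652e+02] 0.013681817502158944 29.98287945985794
wrist pred tip [ 47.84487852 315.69659879] rear [431.35549693 316.12450937] lid corner [375.74236546 315.17739954]
stylus 0.86 [317.7 319. ]
stylus_tip 0.76 [ 47.5 316.2]Traceback (most recent call last):
  File "<stdin>", line 8, in <module>
ValueError: it knows: bowl, brush, case, horse_big, jar, lid_bar, lid_hinge, panel, pony, rests, rosette, seam, small_bowl, stylus, stylus_tip
```

Request:
send_rows:
  increments:
    - [[0, 0, -0.03, 0], [0.002, 0, -0.06, 0], [0.004, 0.001, -0.08, 0], [0.008, 0.002, -0.1, 0], [0.012, 0.003, -0.12, 0], [0.015, 0.004, -0.14, 0]]

```text
clock: 22.4
tool_pos: [0.5531, -0.2135, 0.1917]
orientation: [-180.0, -0.1, -166.3]
force: [-7.7, -0.2, 7.1]
opening: 0.0137
gripper_force: 30.0
```

```bash
cat > tip.py <<'E'
from h import *
u=np.array([.9711,.2385,0])
def tip(L=.0997,uu=u,n='wrist',save='t'):
    o=ctrl.get_obs();G=o['tool_pos']+[0,0,.042];c=cal(n);snap(n,save)
    for r in ctrl.spot_point('stylus_tip',n)[:1]:
        th=np.radians(np.arange(-10,75,.5));P=[proj(c,G-L*(np.cos(t)*uu+np.array([0,0,np.sin(t)]))) for t in th]
        e=np.linalg.norm(np.array(P)-r['pixel'],axis=1);i=e.argmin()
        print('clock',o['clock'],'tool',np.round(o['tool_pos'],4),'F',np.round(o['force'],1),'tip',n,round(r['conf'],2),np.round(r['pixel'],1),'theta',np.degrees(th[i]),'err px',round(e[i],1),'side',np.round(np.array(r['pixel'])-P[i],1))
E
python3 -c "
from tip import *
tip(save='t1');tip(n='scene',save='t2')
c=cal('wrist')
for r in ctrl.spot_point('lid_hinge','wrist')[:1]: print(r['pixel'],proj(c,[.5615,-.2113,.06]))
"
```

```text
clock 22.4 tool [ 0.5531 -0.2135  0.1917] F [-7.7 -0.2  7.1] tip wrist 0.61 [ 65.  315.8] theta 13.0 err px 0.0 side [-0.  0.]
clock 22.5 tool [ 0.5531 -0.2135  0.1913] F [-7.5 -0.9  6.2] tip scene 0.42 [289.5 355. ] theta 74.5 err px 81.2 side [-10.5  80.5]
[65.3, 316.3] [233.78496588 317.00062474]
```

Request:
send_rows:
  increments:
    - [[0.003, 0.001, -0.02, 0], [0.006, 0.002, -0.04, 0], [0.01, 0.002, -0.06, 0], [0.01, 0.002, -0.06, 0]]

```text
clock: 23.15
tool_pos: [0.5563, -0.2128, 0.1798]
orientation: [-179.9, 0.0, -166.2]
force: [-3.3, -0.4, 6.4]
opening: 0.0139
gripper_force: 30.0
```

```bash
python3 -c "
from tip import *
tip(save='t3')"
```

```text
clock 23.15 tool [ 0.5563 -0.2128  0.1798] F [-3.3 -0.4  6.4] tip wrist 0.97 [101.9 318.2] theta 31.5 err px 2.1 side [-0.5  2. ]
```

Request:
send_rows:
  increments:
    - [[0.004, 0.001, -0.015, 0], [0.008, 0.002, -0.03, 0], [0.008, 0.002, -0.03, 0]]

```text
clock: 23.62
tool_pos: [0.5585, -0.2124, 0.1744]
orientation: [-179.9, 0.1, -166.2]
force: [-2.9, 0.9, 10.1]
opening: 0.0139
gripper_force: 30.0
```

```bash
python3 -c "
from tip import *
tip(save='t4')"
```

```text
clock 23.625 tool [ 0.5585 -0.2124  0.1744] F [-2.9  0.9 10.1] tip wrist 0.59 [119.5 314.6] theta 39.0 err px 1.8 side [-0.3 -1.8]
```

Request:
send_rows:
  increments:
    - [[-0.02, 0, 0.12, 0], [-0.08, 0, 0.3, 0], [-0.2, 0.1, 0.5, 0], [-0.35, 0.3, 0.53, 0], [-0.5, 0.55, 0.53, 0], [-0.59, 0.8, 0.53, 0], [-0.59, 1, 0.53, 0]]

```text
clock: 24.6
tool_pos: [0.4389, -0.0107, 0.2794]
orientation: [180.0, 0.1, -166.2]
force: [0.7, 0.2, 0.2]
opening: 0.0133
gripper_force: 30.0
```

Request:
send_rows:
  increments:
    - [[0, 0.2, 0, 0], [0, 0.4, 0, 0], [0, 0.5, 0, 0], [0, 0.5, 0, 0], [0, 0.5, 0, 0]]

```text
clock: 25.22
tool_pos: [0.44, 0.0877, 0.2787]
orientation: [-180.0, -0.0, -166.3]
force: [-0.1, -0.5, -0.6]
opening: 0.0143
gripper_force: 30.0
```

Run:
```python
from tip import *
tip(save='p1')
c=cal('wrist');print(c[2])
for t,z in dict(panel=0,rosette=.04,seam_0=.04,lid_hinge=.06).items():
    for r in ctrl.spot_point(t,'wrist')[:9]: print(t,round(r['conf'],2),np.round(r['pixel'],1),np.round(onz(c,r['pixel'],z),4))
for r in ctrl.trace('panel','wrist')[:1]: print(r['bbox'],r['conf'])
im=cv2.imread('pics/p1.png');x0,y0,x1,y1=[int(v) for v in r['bbox']];print(x0,y0)
im=im[max(0,y0-10):y1+10,max(0,x0-10):x1+10];f=min(800/im.shape[1],600/im.shape[0]);print('f',f,im.shape)
cv2.imwrite('pics/p1c.png',cv2.resize(im,None,fx=f,fy=f,interpolation=cv2.INTER_CUBIC))
```

```text
clock 25.225 tool [0.44   0.0877 0.2787] F [-0.1 -0.5 -0.6] tip wrist 0.66 [180.4   4.3] theta 62.50000000000001 err px 312.2 side [   1.3 -312.2]
[0.36269508 0.06909642 0.46081753]
panel 0.97 [256.7 400.3] [0.493  0.2001 0.    ]
panel 0.24 [309.6 590.8] [0.503  0.4535 0.    ]
rosette 0.82 [289.5 481.1] [0.497  0.2869 0.04  ]
rosette 0.72 [312.4 591. ] [0.494 0.422 0.04 ]
seam_0 0.96 [250.  343.6] [0.4888 0.1282 0.04  ]
seam_0 0.93 [287.7 463.7] [0.4995 0.2673 0.04  ]
seam_0 0.89 [247.8 369.9] [0.4798 0.1545 0.04  ]
seam_0 0.85 [286.2 426.5] [0.5074 0.2267 0.04  ]
seam_0 0.82 [268.5 411.7] [0.4916 0.2047 0.04  ]
seam_0 0.63 [288.1 446.3] [0.5044 0.2487 0.04  ]
seam_0 0.6 [248.6 386.2] [0.4765 0.1715 0.04  ]
lid_hinge 0.88 [249.2   7.7] [ 0.565  -0.2134  0.06  ]
lid_hinge 0.32 [149.6 246.1] [0.4085 0.011  0.06  ]
[325.4, 179.4, 506.9, 304.5] 0.61
325 179
f 3.9800995024875623 (145, 201, 3)
```

View pics/p1c.png

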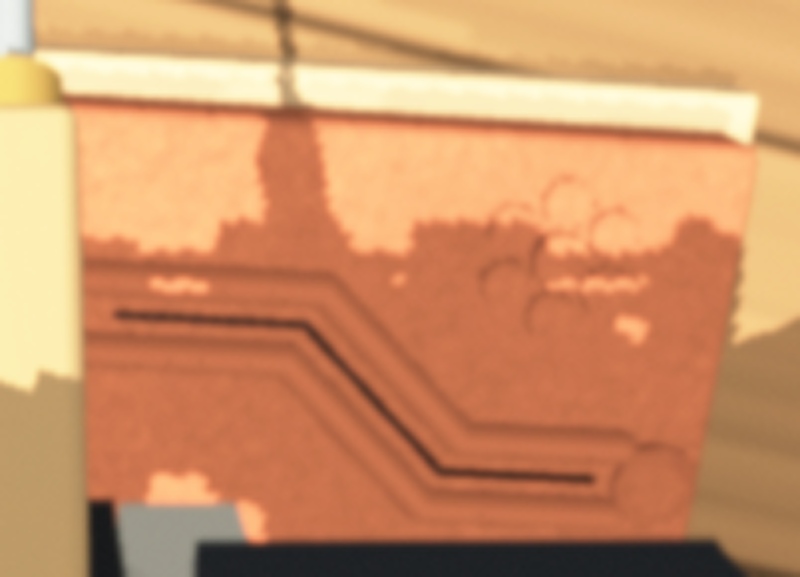

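The panel view clearly shows the dark joint line. Its start is at crop (595,480) next to the rosette at (650,480), the bends are at (440,472) and (305,323), and the open end is at (118,315). That matches the seven reported points.

Run:
```python
from tip import *
c=cal('wrist')
L=[onz(c,(169+y/3.98,315+x/3.98),.04)[:2] for x,y in((595,480),(440,472),(305,323),(118,315))]
print(np.round(L,4),[round(float(np.linalg.norm(L[i+1]-L[i])),4) for i in range(3)])
D=np.array([[.4995,.2673],[.5044,.2487],[.5074,.2267],[.4916,.2047],[.4765,.1715],[.4798,.1545],[.4888,.1282]])
W=np.zeros((7,4));
for i in range(0,7,2): W[i,i//2]=1
for i in(1,3,5): W[i,i//2]=W[i,i//2+1]=.5
A=np.vstack([W,np.eye(4)]);B=np.vstack([D,L]);X=np.linalg.lstsq(A,B,rcond=None)[0]
print('fit',np.round(X,4),'res',np.round((A@X-B)*1000,1).tolist())
o=ctrl.get_obs()
T=o['tool_pos']+[0,0,.042]-.0997*(np.cos(np.radians(39))*u+np.array([0,0,np.sin(np.radians(39))]))
print('tip now',T,'to seam0',X[0]-T[:2],'z to .044',.044-T[2])
np.save('X.npy',X)
```

```text
[[0.5015 0.2692]
 [0.5093 0.2265]
 [0.4769 0.1779]
 [0.4866 0.129 ]] [0.0434, 0.0584, 0.0499]
fit [[0.5005 0.2684]
 [0.5082 0.2275]
 [0.4761 0.1759]
 [0.4872 0.1291]] res [[1.0, 1.1], [-0.0, -0.7], [0.8, 0.8], [0.6, -3.0], [-0.4, 4.4], [1.9, -2.0], [-1.6, 0.9], [-1.0, -0.8], [-1.1, 1.0], [-0.8, -2.0], [0.6, 0.1]]
tip now [0.36484113 0.06910566 0.25807863] to seam0 [0.13566395 0.19931938] z to .044 -0.21407863160466595
```

Request:
send_rows:
  increments:
    - [[0.13, 0.2, 0, 0], [0.27, 0.4, -0.1, 0], [0.41, 0.6, -0.2, 0], [0.55, 0.8, -0.3, 0], [0.68, 0.995, -0.4, 0], [0.68, 0.995, -0.55, 0], [0.68, 0.995, -0.7, 0], [0.68, 0.995, -0.82, 0], [0.68, 0.995, -0.92, 0], [0.68, 0.995, -0.965, 0], [0.68, 0.995, -0.965, 0]]

```text
clock: 26.95
tool_pos: [0.576, 0.2867, 0.0854]
orientation: [-180.0, -0.0, -166.3]
force: [-0.7, 0.7, 0.5]
opening: 0.0139
gripper_force: 30.0
```

Run:
```python
from tip import *
np.save('X.npy',np.array([[.5012,.2689],[.5090,.2268],[.4767,.1774],[.4867,.1290]]))
tip(save='p2');c=cal('wrist');X=np.load('X.npy')
r=ctrl.spot_point('stylus_tip','wrist')[:2];print(r)
for t,z in dict(rosette=.04,seam_0=.04).items():
    for r in ctrl.spot_point(t,'wrist')[:9]: print(t,round(r['conf'],2),np.round(r['pixel'],1),np.round(onz(c,r['pixel'],z),4))
print('proj',[np.round(proj(c,[*x,.04]),0).tolist() for x in X])
```

```text
clock 26.95 tool [0.576  0.2867 0.0854] F [-0.7  0.7  0.5] tip wrist 0.64 [120.3 314.5] theta 39.0 err px 1.8 side [ 0.4 -1.8]
[{'pixel': [120.3, 314.5], 'conf': 0.64}, {'pixel': [25.3, 56.2], 'conf': 0.34}]
rosette 0.63 [122.1 346.5] [0.4989 0.2845 0.04  ]
seam_0 0.94 [117.2 272.2] [0.5058 0.246  0.04  ]
seam_0 0.91 [ 73.7 194.9] [0.4938 0.2026 0.04  ]
seam_0 0.91 [27.6 50.8] [0.488  0.1258 0.04  ]
seam_0 0.82 [ 27.  151.9] [0.4767 0.1775 0.04  ]
seam_0 0.66 [115.1 234.1] [0.5094 0.2262 0.04  ]
seam_0 0.59 [ 24.7 102. ] [0.4811 0.1521 0.04  ]
seam_0 0.57 [118.3 316.9] [0.5008 0.2689 0.04  ]
proj [[119.0, 317.0], [115.0, 235.0], [27.0, 152.0], [26.0, 57.0]]
```

Request:
send_rows:
  increments:
    - [[0.002, 0.007, -0.03, 0], [0.002, 0.007, -0.05, 0], [0.002, 0.007, -0.065, 0], [0.002, 0.007, -0.08, 0], [0.002, 0.007, -0.085, 0], [0.002, 0.007, -0.09, 0], [0.002, 0.007, -0.09, 0]]

```text
clock: 28.08
tool_pos: [0.5764, 0.2884, 0.0678]
orientation: [180.0, -0.0, -166.3]
force: [0.3, 0.1, -0.7]
opening: 0.0139
gripper_force: 30.0
```

Request:
send_rows:
  increments:
    - [[0, 0, -0.005, 0], [0, 0, -0.01, 0], [0, 0, -0.01, 0]]

```text
clock: 28.45
tool_pos: [0.5765, 0.2882, 0.0658]
orientation: [-180.0, -0.0, -166.3]
force: [0.6, -1.7, 0.6]
opening: 0.0136
gripper_force: 30.0
```

Request:
send_rows:
  increments:
    - [[0, 0, -0.005, 0], [0, 0, -0.008, 0], [0, 0, -0.008, 0]]

```text
clock: 28.82
tool_pos: [0.5766, 0.2883, 0.0644]
orientation: [-180.0, 0.0, -166.3]
force: [1.4, -1.0, 2.7]
opening: 0.0139
gripper_force: 30.0
```

Light contact made (about 3 N). Running the first stretch now.

Request:
send_rows:
  increments:
    - [[0.003, -0.015, -0.002, 0], [0.006, -0.03, -0.002, 0], [0.008, -0.045, -0.002, 0], [0.011, -0.06, -0.002, 0], [0.014, -0.075, -0.002, 0], [0.017, -0.09, -0.002, 0], [0.019, -0.105, -0.002, 0]]

```text
clock: 29.7
tool_pos: [0.5803, 0.2672, 0.0637]
orientation: [180.0, -0.0, -166.3]
force: [-0.2, 2.8, 3.8]
opening: 0.0134
gripper_force: 30.0
```

```bash
python3 -c "
from tip import *
tip(save='q1');c=cal('wrist');r=ctrl.spot_point('stylus_tip','wrist')[0]['pixel'];print(onz(c,r,.044))"
```

```text
clock 29.7 tool [0.5803 0.2672 0.0637] F [-0.2  2.8  3.8] tip wrist 0.89 [117.1 320.7] theta 38.0 err px 4.5 side [-0.3  4.4]
[0.50327528 0.24995988 0.044     ]
```

Request:
send_rows:
  increments:
    - [[0.004, -0.015, 0, 0], [0.007, -0.03, 0, 0], [0.01, -0.045, 0, 0], [0.013, -0.06, 0, 0], [0.016, -0.075, 0, 0], [0.02, -0.09, 0, 0], [0.022, -0.106, 0, 0], [0.022, -0.108, 0, 0], [0.014, -0.12, 0, 0], [0.006, -0.133, 0, 0]]

```text
clock: 31.1
tool_pos: [0.5821, 0.241, 0.0641]
orientation: [180.0, 0.1, -166.2]
force: [2.7, 1.1, 3.8]
opening: 0.0137
gripper_force: 30.0
```

```bash
python3 -c "
from tip import *
tip(save='q2');c=cal('wrist');r=ctrl.spot_point('stylus_tip','wrist')[0]['pixel'];print(onz(c,r,.044))"
```

```text
clock 31.1 tool [0.5821 0.241  0.0641] F [2.7 1.1 3.8] tip wrist 0.84 [121.3 318.7] theta 39.5 err px 2.4 side [0.3 2.4]
[0.50639483 0.22306851 0.044     ]
```

Request:
send_rows:
  increments:
    - [[-0.009, -0.013, 0, 0], [-0.017, -0.026, 0, 0], [-0.026, -0.039, 0, 0], [-0.035, -0.052, 0, 0], [-0.043, -0.065, 0, 0], [-0.052, -0.078, 0, 0], [-0.061, -0.091, 0, 0], [-0.069, -0.104, 0, 0], [-0.078, -0.117, 0, 0], [-0.087, -0.13, 0, 0]]

```text
clock: 32.5
tool_pos: [0.5641, 0.2149, 0.064]
orientation: [180.0, 0.0, -166.3]
force: [3.9, 2.7, 4.9]
opening: 0.014
gripper_force: 30.0
```

```bash
python3 -c "
from tip import *
tip(save='q3');c=cal('wrist');r=ctrl.spot_point('stylus_tip','wrist')[0]['pixel'];print(onz(c,r,.044))"
```

```text
clock 32.5 tool [0.5641 0.2149 0.064 ] F [3.9 2.7 4.9] tip wrist 0.97 [119.6 319.8] theta 39.0 err px 3.6 side [-0.3  3.6]
[0.48767538 0.19729534 0.044     ]
```

Request:
send_rows:
  increments:
    - [[-0.006, -0.013, 0, 0], [-0.013, -0.026, 0, 0], [-0.021, -0.039, 0, 0], [-0.03, -0.052, 0, 0], [-0.038, -0.064, 0, 0], [-0.047, -0.077, 0, 0], [-0.056, -0.09, 0, 0], [-0.056, -0.094, 0, 0], [-0.053, -0.108, 0, 0], [-0.05, -0.123, 0, 0]]

```text
clock: 33.9
tool_pos: [0.5535, 0.19, 0.0634]
orientation: [180.0, -0.1, -166.3]
force: [-0.7, 2.9, 3.6]
opening: 0.0137
gripper_force: 30.0
```

```bash
python3 -c "
from tip import *
tip(save='q4');c=cal('wrist');r=ctrl.spot_point('stylus_tip','wrist')[0]['pixel'];print(onz(c,r,.044))"
```

```text
clock 33.9 tool [0.5535 0.19   0.0634] F [-0.7  2.9  3.6] tip wrist 0.77 [117.2 320.7] theta 38.0 err px 4.6 side [-0.4  4.6]
[0.47649585 0.17264272 0.044     ]
```

Request:
send_rows:
  increments:
    - [[0.003, -0.015, 0, 0], [0.007, -0.029, 0, 0], [0.01, -0.044, 0, 0], [0.013, -0.058, 0, 0], [0.016, -0.073, 0, 0], [0.02, -0.087, 0, 0], [0.023, -0.102, 0, 0], [0.026, -0.116, 0, 0], [0.03, -0.131, 0, 0], [0.033, -0.145, 0, 0], [0.036, -0.16, 0, 0]]

```text
clock: 35.42
tool_pos: [0.5613, 0.158, 0.0638]
orientation: [180.0, 0.0, -166.3]
force: [-1.3, 2.3, 2.9]
opening: 0.0137
gripper_force: 30.0
```

```bash
python3 -c "
from tip import *
tip(save='q5');c=cal('wrist');r=ctrl.spot_point('stylus_tip','wrist')[0]['pixel'];print(onz(c,r,.044))"
```

```text
clock 35.425 tool [0.5613 0.158  0.0638] F [-1.3  2.3  2.9] tip wrist 0.61 [117.6 320. ] theta 38.0 err px 3.7 side [0.1 3.7]
[0.48463577 0.14060597 0.044     ]
```

Request:
send_rows:
  increments:
    - [[0.003, -0.015, 0, 0], [0.006, -0.03, 0, 0], [0.009, -0.044, 0, 0], [0.012, -0.058, 0, 0], [0.014, -0.07, 0, 0], [0.015, -0.075, 0, 0], [0.015, -0.075, 0, 0]]

```text
clock: 36.45
tool_pos: [0.5643, 0.143, 0.0638]
orientation: [-180.0, -0.0, -166.3]
force: [-0.3, 1.7, 2.8]
opening: 0.0136
gripper_force: 30.0
```

```bash
python3 -c "
from tip import *
tip(save='q6');c=cal('wrist');r=ctrl.spot_point('stylus_tip','wrist')[0]['pixel'];print(onz(c,r,.044))
for r in ctrl.spot_point('seam_6','wrist')[:8]: print(r['conf'],r['pixel'],onz(c,r['pixel'],.04))
for r in ctrl.spot_point('rosette','wrist')[:2]: print(r['conf'],r['pixel'],onz(c,r['pixel'],.04))"
```

```text
clock 36.45 tool [0.5643 0.143  0.0638] F [-0.3  1.7  2.8] tip wrist 0.8 [117.3 317.1] theta 38.0 err px 0.9 side [-0.2  0.9]
[0.48776229 0.12466933 0.044     ]
0.97 [163.7, 469.0] [0.4909038  0.20210439 0.04      ]
0.92 [118.7, 321.1] [0.48794871 0.12665835 0.04      ]
0.85 [214.9, 581.6] [0.50089439 0.26828504 0.04      ]
0.84 [120.8, 428.4] [0.47648884 0.1764079  0.04      ]
0.77 [212.2, 502.6] [0.50974373 0.22716039 0.04      ]
0.64 [210.3, 541.8] [0.50382818 0.24669853 0.04      ]
0.62 [118.5, 379.5] [0.48119077 0.15349357 0.04      ]
0.56 [214.8, 612.7] [0.49669927 0.28472736 0.04      ]
```

Request:
send_rows:
  increments:
    - [[0, 0, 0.01, 0], [0, 0, 0.03, 0], [0, 0, 0.08, 0], [0, 0, 0.2, 0], [0, 0, 0.4, 0], [-0.05, -0.05, 0.6, 0], [-0.15, -0.2, 0.8, 0], [-0.3, -0.4, 0.88, 0], [-0.45, -0.6, 0.88, 0], [-0.6, -0.8, 0.88, 0], [-0.7, -0.95, 0.88, 0]]

```text
clock: 38.08
tool_pos: [0.4227, -0.0482, 0.2407]
orientation: [180.0, 0.1, -166.3]
force: [1.2, 0.5, 0.1]
opening: 0.0136
gripper_force: 30.0
```

Request:
send_rows:
  increments:
    - [[0, -0.2, 0, 0], [0, -0.45, 0, 0], [0, -0.7, 0, 0], [0, -0.9, -0.1, 0], [0, -0.99, -0.3, 0], [0, -0.99, -0.45, 0], [0, -0.99, -0.55, 0], [0, -0.99, -0.6, 0], [0, -0.99, -0.6, 0]]

```text
clock: 39.2
tool_pos: [0.4241, -0.2448, 0.1199]
orientation: [180.0, -0.0, -166.2]
force: [-0.5, 0.2, 0.4]
opening: 0.0139
gripper_force: 30.0
```

```bash
python3 -c "
from tip import *
tip(save='r1');c=cal('wrist')
for t,z in dict(rests=.04,case=0,lid_hinge=.06).items():
    for r in ctrl.spot_point(t,'wrist')[:1]: print(t,round(r['conf'],2),np.round(r['pixel'],1),np.round(onz(c,r['pixel'],z),4))
"
```

```text
clock 39.2 tool [ 0.4241 -0.2448  0.1199] F [-0.5  0.2  0.4] tip wrist 0.91 [119.4 317.7] theta 39.0 err px 1.5 side [-0.5  1.4]
```

Request:
send_rows:
  increments:
    - [[0, 0, -0.12, 0], [0, 0, -0.24, 0], [0, 0, -0.32, 0], [0, 0, -0.345, 0], [0, 0, -0.37, 0], [0, 0, -0.395, 0], [0, 0, -0.42, 0], [0, 0, -0.445, 0], [0, 0, -0.445, 0]]

```text
clock: 40.58
tool_pos: [0.4262, -0.2454, 0.0323]
orientation: [-179.9, 0.2, -166.2]
force: [1.5, -1.0, 4.3]
opening: 0.0137
gripper_force: 30.0
```

```bash
python3 -c "
from tip import *
tip(save='r2')
"
```

```text
clock 40.575 tool [ 0.4262 -0.2454  0.0323] F [ 1.5 -1.   4.3] tip wrist 0.76 [ 66.5 319.4] theta 14.0 err px 3.4 side [-0.4  3.4]
```

Request:
send_rows:
  increments:
    - [[0, 0, -0.012, 0], [0, 0, -0.024, 0], [0, 0, -0.035, 0], [0, 0, -0.037, 0], [0, 0, -0.037, 0]]

```text
clock: 41.3
tool_pos: [0.4269, -0.2452, 0.0251]
orientation: [-179.9, 0.2, -166.2]
force: [2.4, 1.0, 7.0]
opening: 0.014
gripper_force: 30.0
```

```bash
python3 -c "
from tip import *
tip(save='r3')
"
```

```text
clock 41.3 tool [ 0.4269 -0.2452  0.0251] F [2.4 1.  7. ] tip wrist 0.76 [ 49.2 316.6] theta 1.0 err px 1.0 side [0. 1.]
```

Request:
send_rows:
  increments:
    - [[0, 0, 0.08, 0], [0, 0, 0.15, 0], [0.1, 0.025, 0.15, 0], [0.25, 0.06, 0.15, 0], [0.392, 0.096, 0.15, 0], [0.392, 0.096, 0.15, 0], [0.392, 0.096, 0.15, 0]]

```text
clock: 42.28
tool_pos: [0.5024, -0.2253, 0.0527]
orientation: [180.0, -0.1, -166.3]
force: [-0.6, 0.6, -0.9]
opening: 0.0141
gripper_force: 30.0
```

```bash
python3 -c "
from tip import *
tip(save='r4');c=cal('wrist')
for t,z in dict(rests=.04,stylus=.096).items():
    for r in ctrl.spot_point(t,'wrist')[:1]: print(t,round(r['conf'],2),np.round(r['pixel'],1),np.round(onz(c,r['pixel'],z),4))
"
```

```text
clock 42.275 tool [ 0.5024 -0.2253  0.0527] F [-0.6  0.6 -0.9] tip wrist 0.69 [ 48.2 320.1] theta 0.5 err px 4.5 side [-0.1  4.5]
stylus 0.67 [317.6 320. ] [ 0.4938 -0.226   0.096 ]
```

Request:
send_rows:
  increments:
    - [[0, 0, -0.08, 0], [0, 0, -0.16, 0], [0, 0, -0.21, 0], [0, 0, -0.24, 0], [0, 0, -0.26, 0], [0, 0, -0.27, 0], [0, 0, -0.27, 0]]

```text
clock: 43.35
tool_pos: [0.5032, -0.2256, -0.0001]
orientation: [-180.0, 0.1, -166.2]
force: [0.2, 1.0, 3.0]
opening: 0.0141
gripper_force: 30.0
```

Request:
send_rows:
  increments:
    - [[0, 0, 0, 0], [0, 0, 0, 0], [0, 0, 0, 0], [0, 0, 0, 0], [0, 0, 0, 0]]
  jaw: 0.4

```text
clock: 43.98
tool_pos: [0.5026, -0.2256, -0.0007]
orientation: [180.0, -0.0, -166.3]
force: [1.0, -1.0, 0.0]
opening: 0.0353
gripper_force: 0.0
```

Request:
send_rows:
  increments:
    - [[0, 0, 0.05, 0], [0, 0, 0.15, 0], [0, 0, 0.35, 0], [0, 0, 0.6, 0], [0, 0, 0.8, 0], [-0.1, -0.02, 1, 0], [-0.1, -0.02, 1, 0], [-0.1, -0.02, 1, 0]]

```text
clock: 44.98
tool_pos: [0.4824, -0.2295, 0.1997]
orientation: [180.0, 0.1, -166.3]
force: [-0.7, 0.4, -0.3]
opening: 0.0347
gripper_force: 0.0
```

```bash
python3 -c "
from tip import *
o=ctrl.get_obs();print(o['clock'],o['tool_pos'],o['opening'])
c=cal('wrist');snap('wrist','r5')
for t,z in dict(rests=.04,stylus=.04,stylus_tip=.04,lid_hinge=.06,lid_bar=.217,case=0).items():
    for r in ctrl.spot_point(t,'wrist')[:1]: print(t,round(r['conf'],2),np.round(r['pixel'],1),np.round(onz(c,r['pixel'],z),4))
"
```

```text
44.975 [ 0.48243155 -0.2294593   0.19965968] 0.03465771980912235
rests 0.85 [231.3 317.2] [ 0.4968 -0.2256  0.04  ]
stylus 0.84 [227.2 316.7] [ 0.4934 -0.2269  0.04  ]
stylus_tip 0.86 [114.  313.8] [ 0.4048 -0.2509  0.04  ]
lid_hinge 0.94 [311.  315.8] [ 0.5597 -0.2114  0.06  ]
case 0.94 [195.5 316.7] [ 0.4744 -0.2316  0.    ]
```

View pics/r5.png

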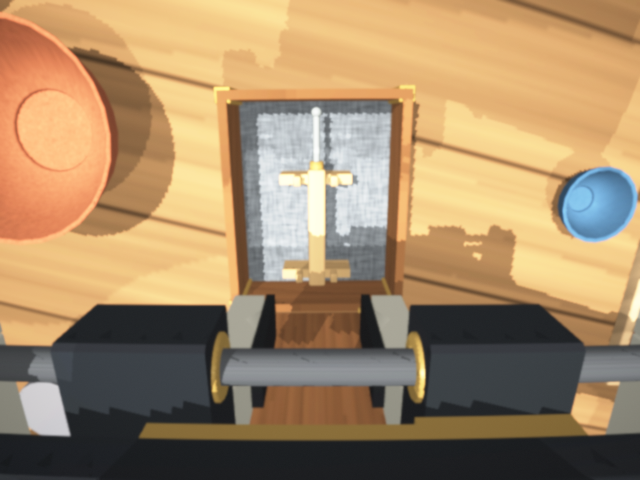

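The stylus lies on both rests, between the prongs (from (316,110) to (317,283)). The lid is still open behind it and the gripper is clear, so I'm handing in.

```bash
python3 -c "
from plant import ctrl
print(ctrl.close_job())"
```

```text
the job is handed in; nothing more can be done
None
```

I carried out all the steps and handed the job in at about 45 s of the 72 s, but no verdict came back: the lid was open on its stop, the stylus ball had been run from the rosette to the open end with about 3–5 N showing at the wrist, and the stylus was back on its rests.

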